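# Empty a shovel of pot sherds into the sherd tub over its rim

### The arm

A 6-joint arm with a two-finger parallel gripper is mounted at the origin on the work surface. World frame = base frame: x ahead of the robot, y to its left, z up, the work surface at z = 0. Lengths are in m, angles in rad, forces in N, time in s.
With the tool pointing down it reaches from about 0.35 to 0.775 m from the base axis. Payload 5.5 kg.
Tool frame: the origin (TCP) lies where the fingers leave the gripper's body, on its centre line; the fingertips stand 73 mm ahead of it and the grasp point (between the pads) lies 54 mm ahead of it (arm.tips_ahead is the distance from the TCP to the fingertips, in m); z points along the fingers, y is the line along which they close (so a half turn about z gives the same grasp; the last joint's range is limited). The gripper opens to 85 mm and grips with 20 to 120 N. Pads are 22 mm wide; open, the fingers measure 114 mm over their backs; the gripper's body (76 mm by 85 mm) begins 54 mm behind the grasp point. The pads swing forward as they close: fully open they stand 13 mm farther back than shut.
Start: joints at [-1.284, 0.313, 0.046, 1.304, 0, 1.431], TCP at [0.238, -0.523, 0.304] pointing down, gripper open.
Joint ranges: [-2.76, 2.76], [-0.86, 1.69], [-1.03, 1.26], [-2.2, 2.34], [-1.47, 1.5], [-3.14, 3.14]. Speed limits (rad/s): [2.57, 2.57, 3.14, 3.14, 3.14, 3.14].

### API

Orientations are given as [roll, pitch, yaw] about the fixed x, y, z axes, in that order (R = Rz(yaw) Ry(pitch) Rx(roll)).
In Python, from workcell import arm gives the robot as it stands. The module is installed in compiled form; this text tells all that it offers.
- The arm moves only by the tool play_rows, never from a script. Its argument "steps" is a list of rows, each a list of 3 entries, a list of its own where there are three numbers: the shift along the tool's x, y, z as a fraction of full scale, then the turn, a rotation vector about the tool's x, y, z as a fraction of full scale, then the gripper's target within -1 to 1 (fully open at 1, half-way at 0, shut at -1). A call has 1 to 10 rows; each row is the pose to reach, as a shift and turn from the pose commanded when the call began, along the tool's axes at that moment, turning the shorter way round; what a row does not reach only later rows make up. Full scale, the value 1, is 0.4 m for a shift and 180 degrees for a turn. A row lasts 1/12 s, in which the tool goes at most 41.7 mm and 7.16 degrees, less where a joint would pass 70% of its speed; a pose out of reach is approached as far as the arm can. A call with a number of a shift or a turn outside -1 to 1 is refused whole. A call with a gripper value outside its range is refused whole. The fingers move at their own pace and stop on an object; "force" is the grip in N (left out, the last holds). Time passes only in rows, so rows that repeat a pose let the fingers close. It gives the time, the measured TCP pose, the force, the opening and the grip force at its end, in the units of the state.
- arm.read_state(): the state, without advancing time (a new reading comes with each control period).
- arm.get_image(name): name is "scene" or "top" or "wrist"; returns a dict with "image" (400x640x3 uint8, red, green, blue), "fx", "fy", "cx", "cy" (pixels), "distortion" ([k1, k2, p1, p2, k3] as OpenCV has them; the pictures are not rectified), "pose" (4x4, takes a point from camera to world coordinates); the wrist camera has in their place "T_tool_cam" (4x4, takes a point from camera to tool coordinates, whose origin is the TCP and whose axes are the flange's). Camera axes: x right, y down, z forward; pixel columns grow to the right and rows downward; lengths in m; the calibration is good to about 2 mm. A picture is of the moment at which its call begins: read the wrist's pose just before it. There is no depth.
- arm.close_job(): hands the job in; it is judged then, once.
Trained networks look in the newest picture that a camera, given by its name, has taken for a name from the list of things; names that differ only in an ending like _2 or _b are one class to them, and where a whole thing is asked for, a point or a joint stands for the part that bears it (a point fixed in the world has none). Each returns a list of dicts, best first, with "confidence" (0 to 1); they miss things now and then, are a little off and sometimes report something else, mostly with a low value. They report only what shows in the picture. A call takes as long as a camera call.
- arm.outline_of(camera, name): "mask" (400x640 bool, what is visible of it) and "rect" ([left, top, right, bottom] in pixels, round what is visible of it).
The state is a dict: "time_s": time; "joint_positions": joint angles; "joint_velocities": joint speeds; "tau": joint torques, N m; "tcp_pos": TCP position; "eef_rot": TCP orientation; "force": force on the tool from outside, world axes, zero at the start; "ft_torque": the same for the moment, N m; "width": finger opening in m; "finger_force": force on a finger pad.
Only numpy, scipy, OpenCV 4.12 (cv2) and the standard library are available. Lean on these libraries where they do the work, as an engineer would, in place of code of your own. Each camera call takes 0.05 s, during which the arm holds its last target. There are 200 camera calls.

### The job

The hand shovel on the bench is loaded with the four pieces of a broken pot. Carry it level to the open white tub on the modelling stand, feel its rim with the front lip, and, keeping the lip pressed on the rim (firmly, but without ramming it), tip it steeply and scrape it empty over the rim until every piece is in the tub, then put the empty shovel back flat on the bench. Spill nothing on the bench and leave the other things where they are.

Things in the scene. Friction and masses are not known exactly. Their poses are not given: they have to be found in the camera images.
- shovel: Sheet-steel hand shovel (like a dustpan): flat blade 170 mm long, 206 mm wide, 3 mm thick, underside flat on the bench, front open; a back wall 40 mm high and sides that fall from 40 mm at the back to nothing at the front. About 0.3 kg, its load 0.2 kg more. Origin: centre of the blade's underside. +x points to the open front lip, +z up; the handle runs to -x.
- shovel_handle (a point): Middle of its level wooden handle: 140 mm behind the blade's centre, 32 mm above its underside. The handle is a bar with flat upright sides, 24 mm wide (y), 26 mm high, from 95 to 225 mm behind the blade's centre. The centre of mass is 25 (empty 40) mm behind the blade's centre: nose-heavy, the shovel turns in a light grip or when the lip is pressed hard. Axes as the shovel's.
- shovel_lip (a point): Middle of the shovel's straight front edge (the lip, 206 mm wide), at its underside: 85 mm in front of the blade's centre, 225 mm ahead of and 32 mm below the handle's middle. Axes as the shovel's.
- sherd_wall_mid (a point): Centre of a curved piece of pot wall, bare terracotta, about 74 x 67 mm, 15 mm high, lying hollow side down on the blade. All four pieces are bare fired clay that lies on the steel by friction alone (friction coefficient 0.55 to 0.85): they stay put while the blade is within 15 degrees of level and slide only when it is tipped steeply, at 28 to 42 degrees; a piece that hangs is loosened by tapping the lip on the rim.
- sherd_rim_mid (a point): Centre of a curved piece of pot rim with a round bead along one long edge, bare terracotta, about 82 x 53 mm, 16 mm high, on the blade.
- sherd_base_mid (a point): Centre of a flat piece of pot floor with a stub of wall standing on it, bare terracotta, about 75 x 64 mm, floor 8 mm thick, stub to 30 mm high, on the blade. The point is 9 mm above its underside.
- sherd_handle_mid (a point): Centre of a C-shaped broken-off pot handle, bare terracotta, lying flat, about 55 x 92 mm, 24 mm high, on the blade. The point is 10 mm above its underside.
- stand: Iron foot (200 mm across, fixed to the bench) of an adjustable modelling stand whose board carries the open white tub, always centred over the foot and square with it. Origin: centre of the foot's underside on the bench, z up. The board can be clamped 32 mm up or down its column: the tub's rim is 128 to 160 mm above the bench, not told, and does not give.
- stand_mid (a point): Point 10 mm up on the stand's axis. The tub above it: 300 mm long (x of the stand), 230 mm wide (y), 100 mm high, walls 4 mm thick, inside 272 x 202 mm, with an outward rim flange 13 mm wide and flat on top; the tub's floor is 96 mm below the rim.
- brush: Bystander: wooden bench brush, 240 mm long, lying on the bench between the tub and the shovel. Leave it.
- rib: Bystander: round flat wooden rib, 68 mm across, 6 mm thick, lying on the bench. Leave it.
- jar: Bystander: white lidded glaze jar, 92 mm across, 100 mm high, standing to the left. Leave it.
- bowl: Bystander: terracotta bowl, 124 mm across, 50 mm high, standing to the right. Leave it.
- loop_tool: Bystander: potter's loop tool, wooden stick with a steel loop at its end, 140 mm long, 12 mm thick, lying across the far middle of the bench. Leave it.

How it is judged:
By the outcome, as a careful person would: the job done as asked, in the order asked, and still so for the second after the job is handed in, with the robot touching nothing.
It also fails if it takes over 70 s, if anything falls off the work surface, if the arm or the gripper's body presses on something with over 40 N, if the wrist force passes 120 N, or if a joint passes its speed limit or range.

## Working session

There is one attempt and no reset: what is moved stays moved. The work goes in short steps, Python scripts to look and compute and a tool call to move; the robot and the scene stay as the last step left them, time stands still between calls to the robot, and variables do not carry over. Pictures are saved under pics/ and viewed, at most 10 in all, crops included, and the job is handed in when it is done.

Besides the shell and the picture viewer there is one more tool, called after "Call:" as name(argument=value, ...) on one line, values as JSON. play_rows: Moves the arm, as the interface text tells. Shift numbers are shares of 0.4 m and turn numbers shares of 180 degrees, none past 1 either way. Its arguments: {"type":"object","properties":{"steps":{"type":"array"},"force":{"type":"number"}},"required":["steps"]}

```bash
mkdir -p pics
cat > h.py <<'E'
from workcell import arm
import numpy as np, cv2
from scipy.spatial.transform import Rotation as R
def K(im): return np.array([[im['fx'],0,im['cx']],[0,im['fy'],im['cy']],[0,0,1.]]),np.array(im['distortion'],float)
def tcp(s):
    T=np.eye(4);T[:3,:3]=R.from_euler('xyz',s['eef_rot']).as_matrix();T[:3,3]=s['tcp_pos'];return T
def grab(n):
    s=arm.read_state();im=arm.get_image(n)
    im['P']=np.array(im['pose']) if 'pose' in im else tcp(s)@np.array(im['T_tool_cam'])
    return im
def ray(im,px,z):
    k,d=K(im);u=cv2.undistortPoints(np.array(px,float).reshape(-1,1,2),k,d).reshape(-1,2)
    D=np.c_[u,np.ones(len(u))]@im['P'][:3,:3].T;o=im['P'][:3,3]
    return o+D*((z-o[2])/D[:,2])[:,None]
def proj(im,pts):
    k,d=K(im);M=np.linalg.inv(im['P']);rv=cv2.Rodrigues(M[:3,:3])[0]
    return cv2.projectPoints(np.array(pts,float).reshape(-1,1,3),rv,M[:3,3],k,d)[0].reshape(-1,2)
def save(im,f): cv2.imwrite('pics/'+f,im['image'][:,:,::-1])
E
python3 - <<'E'
from h import *
np.set_printoptions(precision=3,suppress=True)
print(arm.read_state())
for c in ('top','scene'):
    im=grab(c);save(im,c+'0.png');print(c,im['P'])
    for n in ['shovel','shovel_handle','stand','brush','rib','jar','bowl','loop_tool','sherd_wall_mid','sherd_rim_mid','sherd_base_mid','sherd_handle_mid']:
        for o in arm.outline_of(c,n)[:2]:
            m=o['mask'];ys,xs=np.nonzero(m)
            print(c,n,round(o['confidence'],2),o['rect'],m.sum(),ray(im,[[xs.mean(),ys.mean()]],0.01)[0])
E
```

```text
{'time_s': 0.0, 'joint_positions': array([-1.284,  0.314,  0.045,  1.304,  0.   ,  1.431]), 'joint_velocities': array([-0.002, -0.   ,  0.001, -0.   ,  0.001, -0.002]), 'tau': array([  0.   , -48.062,  29.854,   0.019,   0.   ,   0.   ]), 'tcp_pos': array([ 0.238, -0.523,  0.303]), 'eef_rot': array([-3.14 , -0.   ,  0.427]), 'force': array([-0.261, -1.153,  0.083]), 'ft_torque': array([-0.027, -0.04 ,  0.05 ]), 'finger_force': 0.0, 'width': 0.0852083267034293}
top [[-0.014 -0.989  0.15   0.355]
 [-1.     0.014  0.004  0.001]
 [-0.006 -0.15  -0.989  1.428]
 [ 0.     0.     0.     1.   ]]
top shovel 0.56 [348.1, 170.7, 424.5, 276.4] 2440 [ 0.528 -0.198  0.01 ]
top shovel_handle 0.62 [341.4, 169.9, 420.0, 276.7] 2958 [ 0.528 -0.198  0.01 ]
top stand 0.84 [191.7, 156.7, 290.0, 271.1] 8902 [0.517 0.231 0.01 ]
top brush 0.96 [314.6, 153.6, 327.6, 232.4] 765 [ 0.595 -0.009  0.01 ]
top brush 0.67 [342.8, 168.2, 421.4, 278.7] 2720 [ 0.527 -0.198  0.01 ]
top rib 0.8 [310.9, 246.6, 333.3, 270.3] 387 [ 0.392 -0.013  0.01 ]
top jar 0.85 [134.3, 166.5, 171.9, 201.0] 1020 [0.621 0.501 0.01 ]
top ja
[... 1173 characters left out ...]
418 0.204 0.01 ]
scene rib 0.51 [322.5, 170.5, 341.6, 188.6] 230 [ 0.404 -0.009  0.01 ]
scene jar 0.73 [480.5, 222.0, 523.3, 275.0] 1646 [0.566 0.497 0.01 ]
scene jar 0.36 [257.6, 181.6, 287.2, 203.8] 302 [ 0.524 -0.153  0.01 ]
scene bowl 0.76 [135.4, 166.8, 180.5, 194.3] 976 [ 0.552 -0.512  0.01 ]
scene bowl 0.73 [319.0, 170.7, 342.9, 184.7] 262 [ 0.404 -0.01   0.01 ]
scene sherd_wall_mid 0.53 [233.0, 176.2, 256.2, 194.8] 318 [ 0.51  -0.244  0.01 ]
scene sherd_rim_mid 0.62 [241.0, 199.1, 277.9, 223.4] 410 [ 0.604 -0.159  0.01 ]
scene sherd_base_mid 0.81 [220.3, 184.4, 242.5, 208.9] 397 [ 0.575 -0.261  0.01 ]
scene sherd_handle_mid 0.78 [261.5, 182.9, 289.7, 198.9] 248 [ 0.523 -0.152  0.01 ]
```

Run:
```python
import cv2
a=cv2.imread('pics/top0.png')[130:290,120:520];cv2.imwrite('pics/a.png',cv2.resize(a,(800,320),interpolation=cv2.INTER_CUBIC))
b=cv2.imread('pics/scene0.png')[120:290,120:540];b=cv2.resize(b,(800,280),interpolation=cv2.INTER_CUBIC)
import numpy as np
cv2.imwrite('pics/ab.png',np.vstack([cv2.imread('pics/a.png'),b]))
```

```text
(no output)
```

View pics/ab.png

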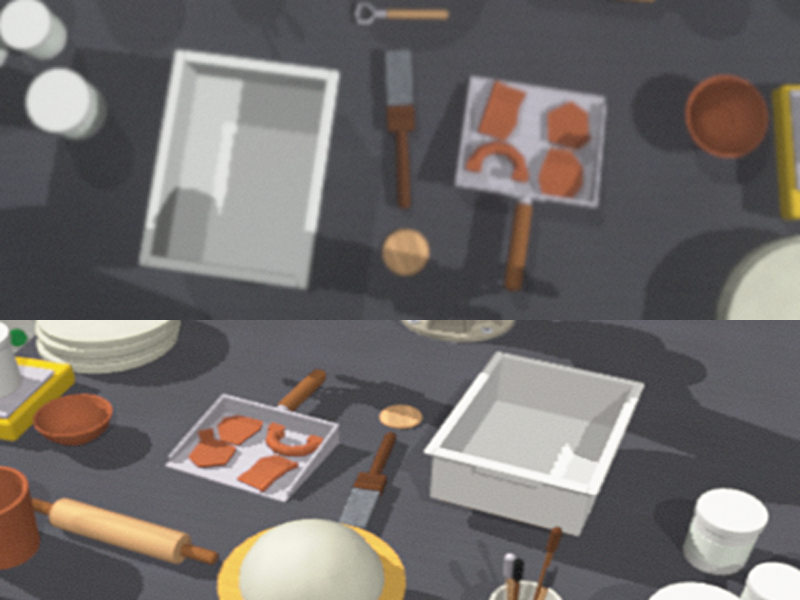

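The picture shows the tub at left (rim corners at crop (177,51), (339,72), (308,288), (140,263)). The loaded shovel is at right, lip corners (473,77) and (606,97), with its handle running toward the robot to (514,288). The brush and rib lie between them.

```bash
cat > fit1.py <<'E'
from h import *
from scipy.optimize import least_squares
np.set_printoptions(precision=4,suppress=True)
t=grab('top');s=grab('scene')
def tp(l): return np.array(l,float)/2+[120,130]
def sp(l): return (np.array(l,float)-[0,320])/(800/420)+[120,120]
def place(p,L):
    c,q=np.cos(p[2]),np.sin(p[2]);L=np.array(L,float);return np.c_[p[0]+c*L[:,0]-q*L[:,1],p[1]+q*L[:,0]+c*L[:,1],L[:,2]]
# tub
C=[[.15,.115,0],[.15,-.115,0],[-.15,-.115,0],[-.15,.115,0]]
ot=tp([[177,51],[339,72],[308,288],[140,263]]); os_=sp([[428,452],[498,353],[643,385]])
def f(p):
    W=place(p,C);W[:,2]=p[3]
    return np.r_[(proj(t,W)-ot).ravel(),(proj(s,W[[1,2,3]])-os_).ravel()]
r=least_squares(f,[.5,.23,-.1,.14],x_scale=.01);print('tub',r.x,r.fun)
L=[[.085,.103,.002],[.085,-.103,.002],[-.225,0,.04],[-.095,0,.045]]
oh=tp([[473,77],[606,97],[514,289],[527,200]]);osh=sp([[289,497],[167,463]])
def g(p):
    return np.r_[(proj(t,place(p,L))-oh).ravel(),(proj(s,place(p,L[:2]))-osh).ravel()]
r=least_squares(g,[.53,-.2,-.1],x_scale=.01);print('shovel',r.x,r.fun)
print('handle mid',place(r.x,[[-.14,0,.032]]))
E
python3 fit1.py; python3 -c "
from h import *
im=grab('wrist');print(np.array(im['T_tool_cam']).round(3),im['fx'])"
```

```text
tub [ 0.5022  0.2104 -0.1564  0.15  ] [-1.2388 -0.9662  0.0209 -0.0848 -1.4178  1.8164 -2.1325  1.5065 -3.6997
  4.5981 -1.5371 -3.2935  0.2535 -0.3776]
shovel [ 0.5418 -0.208  -0.17  ] [-0.3554  3.382   0.0423  3.74    0.157   4.8731  0.1031  4.5753 -3.1979
 12.5389 -1.3598  8.9087]
handle mid [[ 0.4039 -0.1844  0.032 ]]
[[-0.001 -0.957 -0.291  0.073]
 [ 1.    -0.001 -0.    -0.001]
 [ 0.    -0.291  0.957 -0.071]
 [ 0.     0.     0.     1.   ]] 277.1156990049508
```

```bash
sed -i 's#/(800/420)+#/[800/420,280/170]+#' fit1.py; python3 fit1.py
```

```text
tub [ 0.5049  0.2133 -0.1505  0.1318] [-1.1308 -0.1721 -0.9395  0.0825 -1.5142  0.4976 -1.1106  0.8833 -2.869
  0.5247 -1.6136 -0.0728 -0.2245  0.0964]
shovel [ 0.5525 -0.2046 -0.1542] [-2.0779  0.4101 -1.6139 -0.2823  0.0855  1.3205 -0.6812  0.9847 -2.6167
  0.621  -1.8106  0.2036]
handle mid [[ 0.4142 -0.1831  0.032 ]]
```

```bash
cat >> h.py <<'E'
def rpy(yaw,tilt=0):
    """tool down with tool x along shovel heading yaw, then nose-down pitch 'tilt'"""
    return R.from_euler('z',yaw)*R.from_euler('y',tilt)*R.from_euler('x',np.pi)
def row(pos,rot,s=None):
    s=s or arm.read_state();T=tcp(s);r0=R.from_matrix(T[:3,:3])
    d=r0.inv().apply(np.array(pos)-T[:3,3]);w=(r0.inv()*rot).as_rotvec()
    print('row',np.round(d/.4,4).tolist(),np.round(w/np.pi,4).tolist(),'rows>=%.1f,%.1f'%(np.linalg.norm(d)/.0417,np.degrees(np.linalg.norm(w))/7.16))
E
python3 -c "
from h import *
row([.44,-.19,.36],rpy(-.155))"
```

```text
row [0.8048, -0.5498, -0.1403] [0.0, -0.0, 0.1852] rows>=9.4,4.7
```

Call:
play_rows(steps=[[[0.8,-0.55,-0.14],[0,0,0.185],1],[[0.8,-0.55,-0.14],[0,0,0.185],1],[[0.8,-0.55,-0.14],[0,0,0.185],1],[[0.8,-0.55,-0.14],[0,0,0.185],1],[[0.8,-0.55,-0.14],[0,0,0.185],1],[[0.8,-0.55,-0.14],[0,0,0.185],1],[[0.8,-0.55,-0.14],[0,0,0.185],1],[[0.8,-0.55,-0.14],[0,0,0.185],1],[[0.8,-0.55,-0.14],[0,0,0.185],1],[[0.8,-0.55,-0.14],[0,0,0.185],1]])

```text
time_s: 2.38
tcp_pos: [0.4395, -0.1874, 0.361]
eef_rot: [-3.141, -0.002, -0.152]
force: [-0.8, -0.5, -0.1]
width: 0.0857
finger_force: 0.0
```

Call:
play_rows(steps=[[[0,0,0],[0,0,0],1],[[0,0,0],[0,0,0],1]])

```text
time_s: 2.55
tcp_pos: [0.4388, -0.1896, 0.3602]
eef_rot: [3.141, -0.001, -0.151]
force: [0.1, -0.8, -0.3]
width: 0.0854
finger_force: 0.0
```

Run:
```python
from h import *
im=grab('wrist');save(im,'w1.png');np.savez('w1.npz',P=im['P'],**{k:im[k] for k in('fx','fy','cx','cy','distortion')})
row([.40,.19,.42],rpy(-.155))
```

```text
row [-0.2397, -0.9252, -0.1507] [0.0002, -0.0001, 0.0007] rows>=9.3,0.0
```

View pics/w1.png

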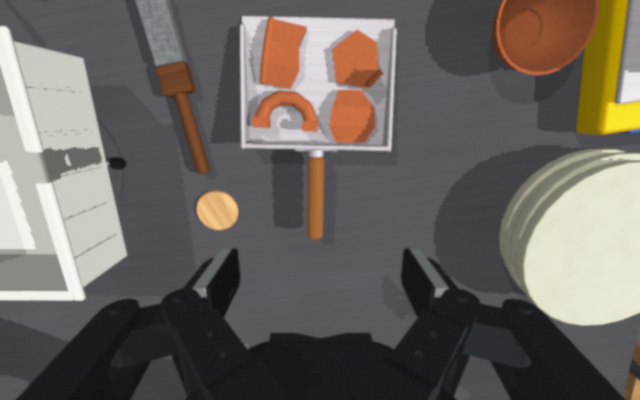

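The shovel's lip corners are at (242,16) and (396,19), and the handle runs from (317,155) to (315,240). The tub's near-right rim corner is at (83,299). Next I'll look over the tub.

Call:
play_rows(steps=[[[-0.24,-0.925,-0.15],[0,0,0],1],[[-0.24,-0.925,-0.15],[0,0,0],1],[[-0.24,-0.925,-0.15],[0,0,0],1],[[-0.24,-0.925,-0.15],[0,0,0],1],[[-0.24,-0.925,-0.15],[0,0,0],1],[[-0.24,-0.925,-0.15],[0,0,0],1],[[-0.24,-0.925,-0.15],[0,0,0],1],[[-0.24,-0.925,-0.15],[0,0,0],1],[[-0.24,-0.925,-0.15],[0,0,0],1],[[-0.24,-0.925,-0.15],[0,0,0],1]])

```text
time_s: 3.43
tcp_pos: [0.3913, 0.0419, 0.4141]
eef_rot: [-3.111, 0.0, -0.115]
force: [-0.3, 0.6, 0.3]
width: 0.0854
finger_force: 0.0
```

Call:
play_rows(steps=[[[0,0,0],[0,0,0],1],[[0,0,0],[0,0,0],1],[[0,0,0],[0,0,0],1]])

```text
time_s: 3.68
tcp_pos: [0.3918, 0.0423, 0.4136]
eef_rot: [-3.111, 0.001, -0.114]
force: [-0.5, -0.3, 0.0]
width: 0.0851
finger_force: 0.0
```

Run:
```python
from h import *
im=grab('wrist');save(im,'w2.png');np.savez('w2.npz',P=im['P'],**{k:im[k] for k in('fx','fy','cx','cy','distortion')})
print(arm.read_state()['tcp_pos'])
```

```text
[0.39171054 0.04242365 0.41353599]
```

View pics/w2.png

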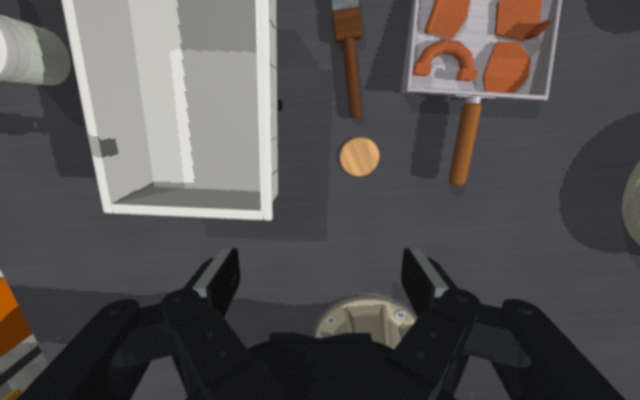

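The near rim corners are at (105,214) and (272,220), and the right rim edge runs up to (270,0). Now a joint fit of tub and shovel from the wrist views plus the top view.

```bash
cat > fit2.py <<'E'
from h import *
from scipy.optimize import least_squares
np.set_printoptions(precision=4,suppress=True)
w1=dict(np.load('w1.npz'));w2=dict(np.load('w2.npz'));t=grab('top');s=grab('scene')
def tp(l): return np.array(l,float)/2+[119.75,129.75]
def place(p,L,z=0):
    c,q=np.cos(p[2]),np.sin(p[2]);L=np.array(L,float);return np.c_[p[0]+c*L[:,0]-q*L[:,1],p[1]+q*L[:,0]+c*L[:,1],L[:,2]+z]
def onl(im,a,b,px): # pixel distance of px from line a-b
    A,B=proj(im,[a,b]);d=B-A;px=np.array(px,float)-A;return (d[0]*px[1]-d[1]*px[0])/np.hypot(*d)
C=[[.15,.115,0],[.15,-.115,0],[-.15,-.115,0],[-.15,.115,0]]
ot=tp([[177,51],[339,72],[308,288],[140,263]])
def f(p):
    W=place(p,C,p[3])
    return np.r_[(proj(t,W)-ot).ravel()*1.,
     (proj(w1,W[2:3])-[84,299]).ravel(),onl(w1,W[2],W[1]-.5*(W[1]-W[2]),[47,168]),
     (proj(w2,W[2:])-[[272,220],[105,214]]).ravel(),onl(w2,W[2],(W[1]+W[2])/2,[271,60]),onl(w2,W[3],(W[0]+W[3])/2,[75,80])]
r=least_squares(f,[.5,.21,-.15,.14],x_scale=.01,loss='soft_l1');print('tub',r.x,'\n',r.fun)
L=[[.085,.103,.002],[.085,-.103,.002],[-.225,0,.032],[-.1,0,.045]]
oh=[[242,16],[396,19],[315.5,239],[317,155]]
L2=[[-.225,0,.032]];o2=[[458,185]]
def g(p): return np.r_[(proj(w1,place(p,L))-oh).ravel(),(proj(w2,place(p,L2))-o2).ravel()]
r=least_squares(g,[.53,-.2,-.15],x_scale=.01);print('shovel',r.x,'\n',r.fun)
h=place(r.x,[[-.14,0,.032],[-.125,0,.032]]);print('handle',h)
row([*h[1,:2],.16],rpy(r.x[2]))
E
python3 fit2.py
```

```text
tub [ 0.5056  0.2109 -0.1484  0.1414] 
 [-0.9306 -0.932  -0.1316 -0.7823 -0.5718  0.431  -0.8226  0.9138  1.0736
  1.0259  0.6872  1.3047 -0.1071 -0.5811 -1.3759  0.3968 -2.4989]
shovel [ 0.5541 -0.2049 -0.1677] 
 [ 0.9057 -0.2645 -0.865  -0.5412  0.7186 -2.091   0.1183  3.34   -0.8961
 -1.1862]
handle [[ 0.4161 -0.1815  0.032 ]
 [ 0.4309 -0.184   0.032 ]]
row [0.1621, 0.5713, 0.6164] [-0.0098, 0.0007, 0.0174] rows>=8.2,0.5
```

Call:
play_rows(steps=[[[0.16,0.57,0.5],[-0.01,0,0.017],1],[[0.16,0.57,0.5],[-0.01,0,0.017],1],[[0.16,0.57,0.5],[-0.01,0,0.017],1],[[0.16,0.57,0.5],[-0.01,0,0.017],1],[[0.16,0.57,0.5],[-0.01,0,0.017],1],[[0.16,0.57,0.5],[-0.01,0,0.017],1],[[0.16,0.57,0.5],[-0.01,0,0.017],1],[[0.16,0.57,0.5],[-0.01,0,0.017],1],[[0.16,0.57,0.5],[-0.01,0,0.017],1],[[0.16,0.57,0.5],[-0.01,0,0.017],1]])

```text
time_s: 4.67
tcp_pos: [0.4295, -0.1846, 0.2059]
eef_rot: [-3.141, 0.004, -0.167]
force: [0.3, 0.9, 0.9]
width: 0.0854
finger_force: 0.0
```

Run:
```python
from h import *
im=grab('wrist');save(im,'w3.png');print(arm.read_state()['tcp_pos'],arm.read_state()['eef_rot'])
row([.429,-.184,.085],rpy(-.167))
```

```text
[ 0.42989743 -0.18419269  0.2069155 ] [-3.14141902e+00  2.48733794e-03 -1.66183004e-01]
row [-0.0015, -0.0001, 0.3048] [-0.0001, 0.0008, 0.0003] rows>=2.9,0.0
```

View pics/w3.png

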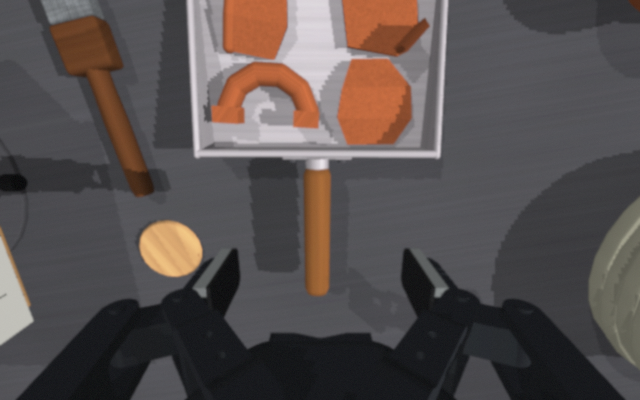

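The handle is upright and centred at column 317 between the fingers, so I'll descend and grip.

Call:
play_rows(steps=[[[0,0,0.08],[0,0,0],1],[[0,0,0.16],[0,0,0],1],[[0,0,0.23],[0,0,0],1],[[0,0,0.28],[0,0,0],1],[[-0.0015,0,0.305],[0,0,0],1],[[-0.0015,0,0.305],[0,0,0],1],[[-0.0015,0,0.305],[0,0,0],0.3],[[-0.0015,0,0.305],[0,0,0],0],[[-0.0015,0,0.305],[0,0,0],-0.3],[[-0.0015,0,0.305],[0,0,0],-0.5]], force=120)

```text
time_s: 5.55
tcp_pos: [0.4303, -0.1847, 0.0863]
eef_rot: [3.14, -0.001, -0.165]
force: [0.2, -0.2, -0.1]
width: 0.0389
finger_force: 0.0
```

Call:
play_rows(steps=[[[0,0,0],[0,0,0],-1],[[0,0,0],[0,0,0],-1],[[0,0,0],[0,0,0],-1],[[0,0,0],[0,0,0],-1],[[0,0,0],[0,0,0],-1],[[0,0,0],[0,0,0],-1]], force=120)

```text
time_s: 6.05
tcp_pos: [0.43, -0.1844, 0.0861]
eef_rot: [3.141, -0.0, -0.165]
force: [-0.9, 1.7, 8.1]
width: 0.0224
finger_force: 117.0
```

Call:
play_rows(steps=[[[0,0,-0.01],[0,0,0],-1],[[0,0,-0.03],[0,0,0],-1],[[0,0,-0.06],[0,0,0],-1],[[0,0,-0.1],[0,0,0],-1],[[0,0,-0.15],[0,0,0],-1],[[0,0,-0.2],[0,0,0],-1],[[0,0,-0.25],[0,0,0],-1],[[0,0,-0.29],[0,0,0],-1],[[0,0,-0.31],[0,0,0],-1],[[0,0,-0.32],[0,0,0],-1]])

```text
time_s: 6.88
tcp_pos: [0.4295, -0.1844, 0.2139]
eef_rot: [3.14, 0.001, -0.166]
force: [0.3, 0.2, -4.2]
width: 0.0224
finger_force: 121.0
```

Run:
```python
from h import *
im=grab('wrist');save(im,'w4.png');s=arm.read_state();print(s['tcp_pos'],s['eef_rot'],s['force'],s['ft_torque'],s['joint_positions'])
# expected pixel of lip corners if level, tool-frame shovel: handle 130 behind, 54 ahead of TCP
T=tcp(s)
for a in (0,2,4,6,8):
    q=R.from_euler('y',a,degrees=True)
    P=[[.215,.103,-.030],[.215,-.103,-.030],[.045,.103,.008],[.045,-.103,.008]]
    P=[ (T[:3,:3]@(np.array([1,-1,-1])*q.apply(p))+ (T@[0,0,.054,1])[:3]) for p in P]
    print(a,proj(im,P).round(0).tolist())
```

```text
[ 0.42950927 -0.18441592  0.21383162] [ 3.14045613e+00  8.60147878e-04 -1.65779886e-01] [-0.01563992 -0.20837321 -5.73258732] [0.10156238 0.49740378 0.01648541] [-5.76873361e-01  1.57094428e-01 -3.84311233e-01  1.02972498e+00
 -1.38555510e-03  2.73049892e+00]
0 [[61.0, -253.0], [577.0, -254.0], [83.0, 183.0], [556.0, 183.0]]
2 [[77.0, -228.0], [561.0, -228.0], [86.0, 182.0], [554.0, 181.0]]
4 [[92.0, -204.0], [547.0, -205.0], [89.0, 180.0], [551.0, 180.0]]
6 [[104.0, -183.0], [535.0, -184.0], [91.0, 179.0], [548.0, 179.0]]
8 [[116.0, -163.0], [523.0, -164.0], [94.0, 178.0], [546.0, 178.0]]
```

View pics/w4.png

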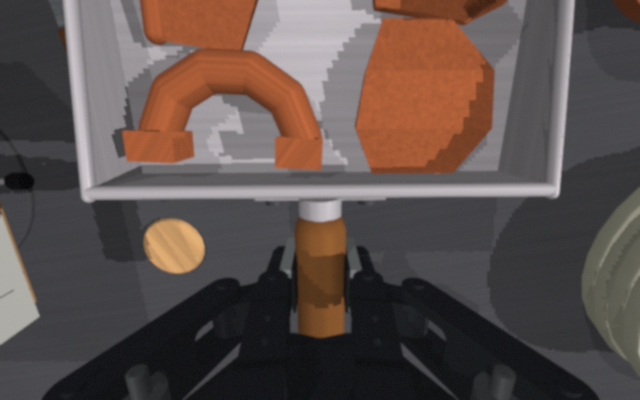

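The shovel hangs level in the grip: the back wall spans columns 83 to 558 and all the pieces are in place. Now the carry and turn toward the tub's right long side.

Call:
play_rows(steps=[[[0,0,-0.02],[0,0,-0.004],-1],[[0,-0.003,-0.04],[0,0,-0.014],-1],[[0.002,-0.01,-0.065],[0,0,-0.03],-1],[[0.004,-0.02,-0.09],[0,0,-0.052],-1],[[0.007,-0.032,-0.115],[0,0,-0.077],-1],[[0.01,-0.045,-0.14],[0,0,-0.103],-1],[[0.013,-0.06,-0.16],[0,0,-0.13],-1],[[0.016,-0.075,-0.175],[0,0,-0.157],-1],[[0.019,-0.09,-0.185],[0,0,-0.184],-1],[[0.022,-0.105,-0.19],[0,0,-0.21],-1]])

```text
time_s: 7.77
tcp_pos: [0.445, -0.144, 0.2886]
eef_rot: [-3.14, 0.003, 0.499]
force: [0.2, 0.2, -5.5]
width: 0.0223
finger_force: 120.9
```

Run:
```python
from h import *
row([.459,-.102,.287],rpy(1.423))
```

```text
row [0.081, -0.0755, 0.0039] [-0.0008, 0.0006, -0.2942] rows>=1.1,7.4
```

Call:
play_rows(steps=[[[0.005,-0.005,0],[0,0,-0.028],-1],[[0.012,-0.012,0],[0,0,-0.058],-1],[[0.021,-0.02,0],[0,0,-0.092],-1],[[0.032,-0.03,0],[0,0,-0.128],-1],[[0.043,-0.04,0],[0,0,-0.164],-1],[[0.054,-0.05,0],[0,0,-0.2],-1],[[0.064,-0.06,0.002],[0,0,-0.235],-1],[[0.073,-0.068,0.003],[0,0,-0.265],-1],[[0.078,-0.073,0.004],[0,0,-0.285],-1],[[0.081,-0.0755,0.004],[0,0,-0.294],-1]])

```text
time_s: 8.6
tcp_pos: [0.4591, -0.102, 0.2864]
eef_rot: [-3.138, 0.001, 1.421]
force: [0.2, -0.4, -6.4]
width: 0.0225
finger_force: 120.9
```

Call:
play_rows(steps=[[[0,0,0],[0,0,0],-1],[[0,0,0],[0,0,0],-1]])

```text
time_s: 8.77
tcp_pos: [0.4594, -0.1024, 0.2869]
eef_rot: [-3.139, 0.001, 1.417]
force: [-0.1, 0.1, -5.4]
width: 0.0223
finger_force: 120.9
```

Run:
```python
from h import *
s=arm.read_state();print(s['tcp_pos'],s['eef_rot'],s['force'],s['ft_torque'],s['joint_positions'])
a=grab('top');b=grab('scene')
A=cv2.resize(a['image'][130:290,160:400],(600,400),interpolation=3);B=cv2.resize(b['image'][100:260,260:480],(550,400),interpolation=3)
cv2.imwrite('pics/c5.png',cv2.resize(np.hstack([A,B]),(800,278))[:,:,::-1])
cv2.imwrite('pics/top5.png',A[:,:,::-1])
```

```text
[ 0.45935123 -0.10242333  0.28688302] [-3.13946401e+00  8.65659424e-04  1.41657734e+00] [-0.13379826  0.0609087  -5.38091867] [-0.55512742  0.0564518   0.0435987 ] [-0.38954226  0.11960697 -0.24236208  1.21069542 -0.00133811  1.33547522]
```

View pics/c5.png

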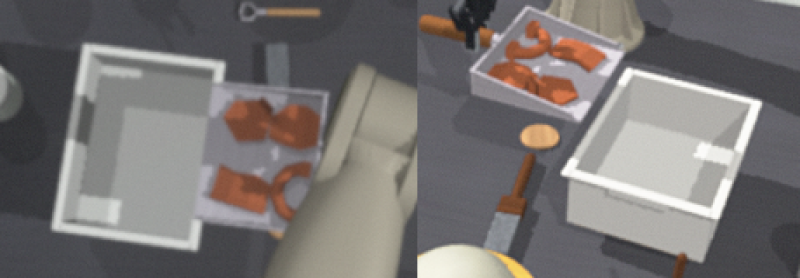

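View pics/top5.png

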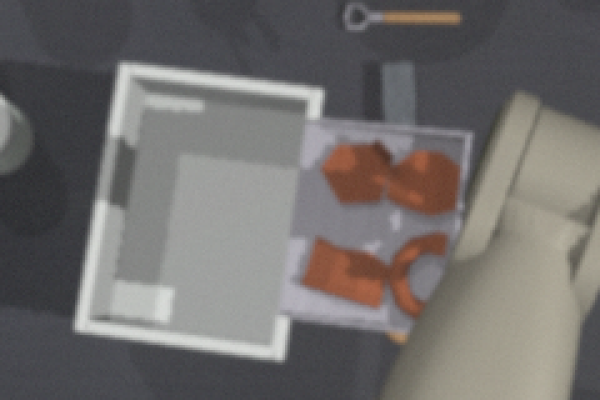

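Run:
```python
from h import *
a=grab('top');s=arm.read_state();T=tcp(s)
for l in (.21,.215,.22):
  P=[(T@[l,y,.054+.032,1])[:3] for y in(-.103,.103)]
  print(l,np.round(P,3).tolist(),((proj(a,P)-[160,130]+.5)*2.5-.5).round(1).tolist())
c,q=np.cos(-.1484),np.sin(-.1484)
W=[[.5056+c*x-q*y,.2109+q*x+c*y,.1414] for x,y in[(.15,.115),(.15,-.115),(-.15,-.115),(-.15,.115),(.136,-.101),(-.136,-.101)]]
print(((proj(a,W)-[160,130]+.5)*2.5-.5).round(1).tolist())
```

```text
0.21 [[0.39, 0.121, 0.201], [0.593, 0.089, 0.201]] [[276.9, 313.1], [307.0, 117.0]]
0.215 [[0.391, 0.126, 0.201], [0.594, 0.094, 0.201]] [[272.1, 312.4], [302.3, 116.4]]
0.22 [[0.391, 0.131, 0.201], [0.595, 0.099, 0.201]] [[267.3, 311.7], [297.6, 115.7]]
[[119.1, 61.6], [323.6, 88.2], [283.7, 361.2], [73.1, 331.2], [309.2, 98.9], [272.7, 346.3]]
```

The lip sits over the right flange (crop (304,118) to (280,313)), about mid-flange and parallel to the rim. Next I'll pre-tilt 8° about the lip and come down to feel the rim.

```bash
cat >> h.py <<'E'
YAW=1.42; OFF=np.array([.211,0,-.0861])
def traj(keys,lat=0):
    """keys: list of (inward offset from flange centreline (m), lip z, tilt deg)"""
    c=np.array([.5056,.2109]);u=np.array([np.cos(YAW),np.sin(YAW)])
    for a,z,t in keys:
        Q=R.from_euler('z',YAW)*R.from_euler('y',t,degrees=True)
        lip=np.r_[c-u*(.108-a),z];row(lip-Q.apply(OFF),Q*R.from_euler('x',np.pi))
def lipnow():
    s=arm.read_state();T=tcp(s);Q=T[:3,:3]@np.diag([1,-1,-1]);l=T[:3,3]+Q@OFF
    u=np.array([np.cos(YAW),np.sin(YAW)]);d=l[:2]-[.5056,.2109]
    print('lip in %.4f lat %.4f z %.4f tilt %.1f'%(d@u+.108,d@[-u[1],u[0]],l[2],np.degrees(np.arctan2(-Q[2,0],np.hypot(Q[0,0],Q[1,0])))),s['force'].round(1),s['ft_torque'].round(2),s['joint_positions'].round(2),s['finger_force'])
E
python3 -c "
from h import *
lipnow()
traj([(.003,.19,3),(.003,.175,6),(.003,.162,8),(.003,.152,8)])"
```

```text
lip in 0.0021 lat -0.0020 z 0.2009 tilt 0.0 [ 0.9 -0.2 -4.7] [-0.48  0.11 -0.05] [-0.39  0.12 -0.24  1.21 -0.    1.33] 120.91671466827393
row [0.0141, -0.0036, 0.0004] [-0.0005, -0.0164, -0.001] rows>=0.1,0.4
row [0.0275, -0.0037, 0.0112] [-0.0005, -0.0331, -0.001] rows>=0.3,0.8
row [0.0373, -0.0037, 0.0263] [-0.0006, -0.0442, -0.001] rows>=0.4,1.1
row [0.0373, -0.0036, 0.0513] [-0.0006, -0.0442, -0.001] rows>=0.6,1.1
```

Call:
play_rows(steps=[[[0.007,-0.002,0],[0,-0.008,0],-1],[[0.014,-0.0035,0],[0,-0.0164,0],-1],[[0.021,-0.0035,0.005],[0,-0.025,0],-1],[[0.0275,-0.0035,0.011],[0,-0.033,0],-1],[[0.034,-0.0035,0.018],[0,-0.04,0],-1],[[0.037,-0.0035,0.026],[0,-0.044,0],-1],[[0.037,-0.0035,0.035],[0,-0.044,0],-1],[[0.037,-0.0035,0.043],[0,-0.044,0],-1],[[0.037,-0.0035,0.05],[0,-0.044,0],-1],[[0.037,-0.0035,0.05],[0,-0.044,0],-1]])

```text
time_s: 9.75
tcp_pos: [0.46, -0.0876, 0.2665]
eef_rot: [-3.139, 0.139, 1.418]
force: [0.2, 0.6, -5.8]
width: 0.0226
finger_force: 120.9
```

```bash
python3 -c "
from h import *
lipnow()
traj([(.003,.151,8),(.003,.148,8)])"
```

```text
lip in 0.0031 lat 0.0000 z 0.1520 tilt 7.9 [ 0.2  0.6 -5.8] [-0.28  0.04 -0.04] [-0.29  0.12 -0.3   1.14 -0.14  1.43] 120.91609954833984
row [0.0004, 0.0007, 0.0021] [-0.0009, -0.0003, -0.0008] rows>=0.0,0.0
row [0.0015, 0.0007, 0.0095] [-0.0009, -0.0003, -0.0008] rows>=0.1,0.0
```

Call:
play_rows(steps=[[[0.0003,0,0.002],[0,0,0],-1],[[0.0007,0,0.005],[0,0,0],-1],[[0.001,0,0.0075],[0,0,0],-1],[[0.0014,0,0.01],[0,0,0],-1],[[0.0014,0,0.01],[0,0,0],-1]])

```text
time_s: 10.17
tcp_pos: [0.4602, -0.0876, 0.2631]
eef_rot: [-3.14, 0.139, 1.418]
force: [-0.6, -1.1, -5.8]
width: 0.0224
finger_force: 120.9
```

Call:
play_rows(steps=[[[0.0003,0,0.0025],[0,0,0],-1],[[0.0007,0,0.005],[0,0,0],-1],[[0.0007,0,0.005],[0,0,0],-1]])

```text
time_s: 10.42
tcp_pos: [0.4602, -0.0875, 0.261]
eef_rot: [-3.14, 0.139, 1.418]
force: [-0.0, 1.3, -5.6]
width: 0.0224
finger_force: 120.9
```

Call:
play_rows(steps=[[[0.0003,0,0.0025],[0,0,0],-1],[[0.0007,0,0.005],[0,0,0],-1],[[0.0007,0,0.005],[0,0,0],-1]])

```text
time_s: 10.67
tcp_pos: [0.4602, -0.0875, 0.2589]
eef_rot: [-3.14, 0.139, 1.418]
force: [-0.5, 0.7, -5.2]
width: 0.0221
finger_force: 120.9
```

Lip is at about 0.1446 with no contact yet, so I'll continue.

Call:
play_rows(steps=[[[0.0003,0,0.0025],[0,0,0],-1],[[0.0007,0,0.005],[0,0,0],-1],[[0.0007,0,0.005],[0,0,0],-1]])

```text
time_s: 10.92
tcp_pos: [0.4604, -0.0875, 0.2572]
eef_rot: [-3.141, 0.139, 1.418]
force: [-0.2, -1.0, -3.8]
width: 0.0224
finger_force: 121.2
```

```bash
python3 -c "
from h import *
lipnow()"
```

```text
lip in 0.0032 lat -0.0005 z 0.1427 tilt 7.9 [-0.2 -1.  -3.8] [ 0.   -0.03 -0.01] [-0.29  0.13 -0.31  1.11 -0.14  1.43] 121.2017297744751
```

Call:
play_rows(steps=[[[0.0003,0,0.0025],[0,0,0],-1],[[0.0003,0,0.0025],[0,0,0],-1]])

```text
time_s: 11.08
tcp_pos: [0.4605, -0.0876, 0.2564]
eef_rot: [-3.141, 0.139, 1.418]
force: [-0.6, -0.1, -2.9]
width: 0.0225
finger_force: 121.4
```

```bash
python3 -c "
from h import *
lipnow()
traj([(.003,.1415,14),(.003,.1415,20),(.003,.1415,32),(.003,.1415,44),(.003,.1415,50)])"
```

```text
lip in 0.0032 lat -0.0006 z 0.1419 tilt 8.0 [-0.6 -0.1 -2.9] [ 0.04 -0.04  0.03] [-0.29  0.13 -0.32  1.11 -0.14  1.43] 121.37194633483887
row [0.0254, -0.0007, -0.0533] [-0.0003, -0.0336, -0.0007] rows>=0.6,0.8
row [0.0563, -0.0008, -0.1043] [-0.0004, -0.0669, -0.0007] rows>=1.1,1.7
row [0.1332, -0.0011, -0.1952] [-0.0004, -0.1336, -0.0006] rows>=2.3,3.4
row [0.2274, -0.0014, -0.2681] [-0.0005, -0.2003, -0.0006] rows>=3.4,5.0
row [0.2797, -0.0015, -0.2968] [-0.0006, -0.2336, -0.0006] rows>=3.9,5.9
```

```bash
python3 -c "
from h import *
traj([(.003,.1405,t) for t in (8,10,12.5,15,17.5,20,22.5,25,27)])"
```

```text
row [0.0003, -0.0006, 0.0031] [-0.0003, -0.0003, -0.0007] rows>=0.0,0.0
row [0.0081, -0.0007, -0.0152] [-0.0003, -0.0114, -0.0007] rows>=0.2,0.3
row [0.0188, -0.0007, -0.0376] [-0.0003, -0.0253, -0.0007] rows>=0.4,0.6
row [0.0305, -0.0007, -0.0596] [-0.0003, -0.0392, -0.0007] rows>=0.6,1.0
row [0.0431, -0.0008, -0.081] [-0.0004, -0.053, -0.0007] rows>=0.9,1.3
row [0.0566, -0.0008, -0.1018] [-0.0004, -0.0669, -0.0007] rows>=1.1,1.7
row [0.0711, -0.0009, -0.1221] [-0.0004, -0.0808, -0.0007] rows>=1.4,2.0
row [0.0864, -0.0009, -0.1417] [-0.0004, -0.0947, -0.0007] rows>=1.6,2.4
row [0.0992, -0.001, -0.1568] [-0.0004, -0.1058, -0.0007] rows>=1.8,2.7
```

Call:
play_rows(steps=[[[0.0003,-0.0005,0.003],[0,0,0],-1],[[0.008,-0.0005,-0.015],[0,-0.0114,0],-1],[[0.0188,-0.0005,-0.0376],[0,-0.0253,0],-1],[[0.0305,-0.0005,-0.0596],[0,-0.0392,0],-1],[[0.0431,-0.0005,-0.081],[0,-0.053,0],-1],[[0.0566,-0.0005,-0.1018],[0,-0.0669,0],-1],[[0.0711,-0.0005,-0.1221],[0,-0.0808,0],-1],[[0.0864,-0.0005,-0.1417],[0,-0.0947,0],-1],[[0.0992,-0.0005,-0.1568],[0,-0.1058,0],-1],[[0.0992,-0.0005,-0.1568],[0,-0.1058,0],-1]])

```text
time_s: 11.92
tcp_pos: [0.4683, -0.039, 0.3139]
eef_rot: [3.141, 0.472, 1.419]
force: [-0.0, -2.2, 1.2]
width: 0.0224
finger_force: 121.5
```

```bash
python3 -c "
from h import *
lipnow()
traj([(.003,.1405,t) for t in (27,30,33,36,39,42,45,48,50)])"
```

```text
lip in 0.0041 lat -0.0008 z 0.1413 tilt 27.0 [-0.  -2.2  1.2] [ 0.21 -0.2  -0.06] [-0.03  0.17 -0.18  1.28 -0.47  1.7 ] 121.50381803512573
row [-0.0017, -0.0016, 0.0034] [0.0002, 0.0002, -0.0002] rows>=0.0,0.0
row [0.0102, -0.0016, -0.0239] [0.0002, -0.0164, -0.0002] rows>=0.2,0.4
row [0.0236, -0.0016, -0.0505] [0.0001, -0.0331, -0.0002] rows>=0.5,0.8
row [0.0384, -0.0016, -0.0765] [0.0001, -0.0498, -0.0002] rows>=0.8,1.3
row [0.0545, -0.0016, -0.1016] [0.0001, -0.0664, -0.0002] rows>=1.1,1.7
row [0.0719, -0.0016, -0.1258] [0.0001, -0.0831, -0.0002] rows>=1.4,2.1
row [0.0905, -0.0016, -0.1491] [0.0001, -0.0998, -0.0002] rows>=1.7,2.5
row [0.1103, -0.0016, -0.1714] [0.0001, -0.1164, -0.0002] rows>=2.0,2.9
row [0.1242, -0.0016, -0.1857] [0.0001, -0.1276, -0.0002] rows>=2.1,3.2
```

Call:
play_rows(steps=[[[0.006,0,-0.0137],[0,-0.0083,0],-1],[[0.012,0,-0.027],[0,-0.0166,0],-1],[[0.0185,0,-0.0405],[0,-0.025,0],-1],[[0.0253,0,-0.0538],[0,-0.0333,0],-1],[[0.0327,0,-0.067],[0,-0.0416,0],-1],[[0.04,0,-0.0798],[0,-0.05,0],-1],[[0.048,0,-0.0925],[0,-0.0583,0],-1],[[0.0562,0,-0.105],[0,-0.0666,0],-1],[[0.0648,0,-0.117],[0,-0.075,0],-1],[[0.0736,0,-0.129],[0,-0.0833,0],-1]])

```text
time_s: 12.75
tcp_pos: [0.4754, 0.0093, 0.3462]
eef_rot: [3.141, 0.734, 1.417]
force: [-0.4, -0.2, 2.4]
width: 0.0223
finger_force: 121.9
```

```bash
python3 -c "
from h import *
lipnow()
traj([(.003,.1405,t) for t in (42,44,46,48,50,52)])"
```

```text
lip in 0.0031 lat -0.0008 z 0.1409 tilt 42.1 [-0.4 -0.2  2.4] [ 0.92 -0.3   0.01] [ 0.16  0.29 -0.04  1.51 -0.69  1.98] 121.88174486160278
row [0.0002, -0.0012, 0.0015] [-0.0004, 0.0004, -0.0007] rows>=0.0,0.0
row [0.008, -0.0012, -0.0167] [-0.0004, -0.0107, -0.0007] rows>=0.2,0.3
row [0.0164, -0.0013, -0.0348] [-0.0004, -0.0218, -0.0007] rows>=0.4,0.5
row [0.0255, -0.0013, -0.0525] [-0.0005, -0.0329, -0.0007] rows>=0.6,0.8
row [0.0352, -0.0014, -0.0698] [-0.0005, -0.044, -0.0006] rows>=0.8,1.1
row [0.0455, -0.0014, -0.0868] [-0.0005, -0.0551, -0.0006] rows>=0.9,1.4
```

Call:
play_rows(steps=[[[0.004,0,-0.009],[0,-0.0055,0],-1],[[0.008,0,-0.018],[0,-0.011,0],-1],[[0.012,0,-0.0272],[0,-0.0167,0],-1],[[0.0162,0,-0.036],[0,-0.022,0],-1],[[0.0207,0,-0.045],[0,-0.0278,0],-1],[[0.0253,0,-0.054],[0,-0.0333,0],-1],[[0.03,0,-0.0626],[0,-0.0389,0],-1],[[0.035,0,-0.0713],[0,-0.0444,0],-1],[[0.035,0,-0.0713],[0,-0.0444,0],-1],[[0.035,0,-0.0713],[0,-0.0444,0],-1]])

```text
time_s: 13.58
tcp_pos: [0.4798, 0.0382, 0.3579]
eef_rot: [-3.141, 0.874, 1.419]
force: [-0.9, -0.7, 6.6]
width: 0.0221
finger_force: 122.1
```

```bash
python3 -c "
from h import *
lipnow()
a=grab('top');b=grab('scene');w=grab('wrist')
A=cv2.resize(a['image'][130:290,160:400],(390,260),interpolation=3);B=cv2.resize(b['image'][90:250,240:480],(390,260),interpolation=3)
cv2.imwrite('pics/c6.png',np.vstack([np.hstack([A,B]),cv2.resize(w['image'],(780,488))[:330]])[:,:,::-1])
"
```

```text
lip in 0.0027 lat -0.0004 z 0.1408 tilt 50.1 [-0.9 -0.7  6.6] [ 0.29 -0.28 -0.13] [ 0.25  0.39  0.06  1.67 -0.78  2.15] 122.07959175109863
```

View pics/c6.png

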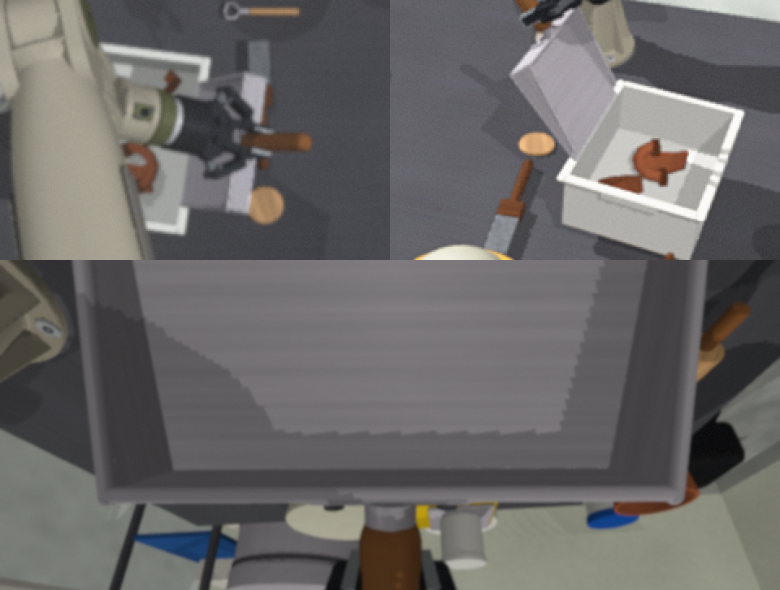

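The blade is empty in both views, and at least three pieces are visible in the tub. I'll confirm the count before leaving.

```bash
python3 -c "
from h import *
for c in('scene','top'):
    im=grab(c)
    for n in('sherd_wall_mid','sherd_rim_mid','sherd_base_mid','sherd_handle_mid'):
        for o in arm.outline_of(c,n)[:2]:
            ys,xs=np.nonzero(o['mask']);print(c,n,round(o['confidence'],2),np.round(o['rect']),ray(im,[[xs.mean(),ys.mean()]],.055)[0].round(3))
traj([(.003,.1405,50.1),(-.02,.17,46),(-.04,.21,40)])
"
```

```text
scene sherd_rim_mid 0.52 [394. 178. 424. 198.] [0.442 0.236 0.055]
scene sherd_rim_mid 0.37 [344. 138. 457. 250.] [0.477 0.209 0.055]
scene sherd_base_mid 0.63 [375. 204. 386. 207.] [0.53  0.166 0.055]
scene sherd_handle_mid 0.86 [392. 176. 410. 203.] [0.46  0.207 0.055]
top sherd_rim_mid 0.69 [267. 172. 353. 264.] [0.488 0.035 0.055]
top sherd_handle_mid 0.77 [237. 218. 257. 254.] [0.466 0.202 0.055]
row [0.0014, -0.0009, -0.0005] [-0.0006, -0.0003, -0.0004] rows>=0.0,0.0
row [-0.1061, -0.0007, 0.0344] [-0.0006, 0.0225, -0.0004] rows>=1.1,0.6
row [-0.2305, -0.0005, 0.0661] [-0.0006, 0.0558, -0.0004] rows>=2.3,1.4
```

Call:
play_rows(steps=[[[-0.03,0,0.008],[0,0.006,0],-1],[[-0.07,0,0.022],[0,0.014,0],-1],[[-0.106,0,0.034],[0,0.0225,0],-1],[[-0.17,0,0.05],[0,0.04,0],-1],[[-0.23,0,0.066],[0,0.056,0],-1],[[-0.23,0,0.066],[0,0.056,0],-1]])

```text
time_s: 14.73
tcp_pos: [0.4673, -0.043, 0.4138]
eef_rot: [3.136, 0.695, 1.411]
force: [0.2, -0.7, -1.3]
width: 0.0225
finger_force: 121.4
```

```bash
python3 -c "
from h import *
lipnow()
row([.459,-.15,.30],rpy(1.42)); row([.4303,-.1847,.30],rpy(-.166))
"
```

```text
lip in -0.0419 lat -0.0017 z 0.2125 tilt 39.8 [ 0.2 -0.7 -1.3] [ 0.73 -0.14  0.04] [ 0.04  0.2   0.03  1.56 -0.68  1.83] 121.4074158668518
row [-0.0231, 0.0201, 0.3899] [0.0006, 0.2213, -0.0022] rows>=3.8,5.6
row [-0.0976, -0.0373, 0.4518] [0.1752, 0.1716, 0.4803] rows>=4.4,13.6
```

Call:
play_rows(steps=[[[-0.003,0.002,0.05],[0,0.028,0],-1],[[-0.006,0.005,0.1],[0,0.056,0],-1],[[-0.01,0.008,0.16],[0,0.09,0],-1],[[-0.013,0.011,0.22],[0,0.125,0],-1],[[-0.016,0.014,0.28],[0,0.16,0],-1],[[-0.02,0.017,0.34],[0,0.195,0],-1],[[-0.023,0.02,0.39],[0,0.221,0],-1],[[-0.023,0.02,0.39],[0,0.221,0],-1]])

```text
time_s: 15.4
tcp_pos: [0.4568, -0.1502, 0.2923]
eef_rot: [-3.132, -0.001, 1.411]
force: [0.1, -0.5, -3.9]
width: 0.0222
finger_force: 121.1
```

```bash
python3 -c "
from h import *
lipnow()
row([.4303,-.1847,.27],rpy(-.166))
"
```

```text
lip in -0.0452 lat -0.0070 z 0.2065 tilt -0.1 [ 0.1 -0.5 -3.9] [-0.35  0.03 -0.03] [-0.48  0.14 -0.2   1.24 -0.    1.25] 121.10968351364136
row [-0.0959, -0.0512, 0.0562] [-0.0028, 0.0021, 0.502] rows>=1.2,12.6
```

Call:
play_rows(steps=[[[-0.005,-0.003,0],[0,0,0.025],-1],[[-0.013,-0.007,0],[0,0,0.055],-1],[[-0.02,-0.011,0],[0,0,0.09],-1],[[-0.028,-0.015,0],[0,0,0.125],-1],[[-0.035,-0.019,0],[0,0,0.16],-1],[[-0.043,-0.023,0],[0,0,0.195],-1],[[-0.05,-0.027,0],[0,0,0.23],-1],[[-0.057,-0.031,0],[0,0,0.265],-1],[[-0.064,-0.034,0],[0,0,0.3],-1],[[-0.07,-0.038,0],[0,0,0.335],-1]])

```text
time_s: 16.23
tcp_pos: [0.4391, -0.1717, 0.2958]
eef_rot: [-3.141, 0.006, 0.36]
force: [0.4, -0.1, -4.2]
width: 0.0225
finger_force: 121.4
```

```bash
python3 -c "
from h import *
row([.4303,-.1847,.27],rpy(-.166))
"
```

```text
row [-0.0315, 0.0227, 0.0645] [0.0002, 0.002, 0.1675] rows>=0.7,4.2
```

Call:
play_rows(steps=[[[-0.006,0.004,0.01],[0,0,0.03],-1],[[-0.012,0.008,0.02],[0,0,0.06],-1],[[-0.018,0.013,0.033],[0,0.001,0.09],-1],[[-0.024,0.017,0.046],[0,0.002,0.12],-1],[[-0.029,0.02,0.058],[0,0.002,0.15],-1],[[-0.0315,0.0225,0.0645],[0,0.002,0.1675],-1],[[-0.0315,0.0225,0.0645],[0,0.002,0.1675],-1],[[-0.0315,0.0225,0.0645],[0,0.002,0.1675],-1]])

```text
time_s: 16.9
tcp_pos: [0.4306, -0.1847, 0.2702]
eef_rot: [-3.141, -0.001, -0.159]
force: [0.1, 0.7, -3.4]
width: 0.0225
finger_force: 121.2
```

```bash
python3 -c "
from h import *
lipnow()
w=grab('wrist');a=grab('top');b=grab('scene')
A=cv2.resize(a['image'][130:290,160:440],(420,240),interpolation=3);B=cv2.resize(b['image'][90:250,200:480],(360,240),interpolation=3)
cv2.imwrite('pics/c7.png',np.vstack([np.hstack([A,B]),cv2.resize(w['image'],(780,488))[:340]])[:,:,::-1])
row([.4303,-.1847,.0875],rpy(-.166))
"
```

```text
lip in -0.2960 lat -0.1964 z 0.1844 tilt -0.1 [ 0.1  0.7 -3.4] [ 0.06  0.34 -0.01] [-0.58  0.12 -0.28  1.17  0.    2.72] 121.19165897369385
row [-0.004, -0.0013, 0.459] [0.0002, -0.0012, 0.0021] rows>=4.4,0.1
```

View pics/c7.png

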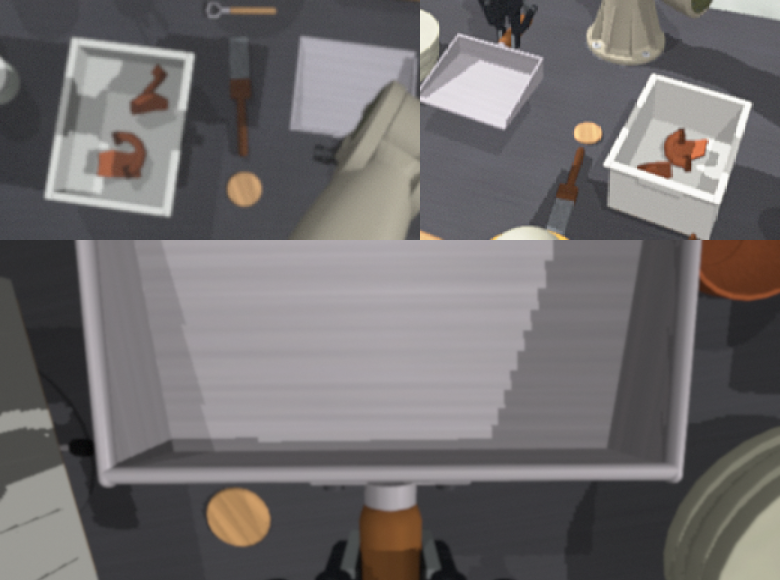

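The shovel is empty and level, with its back wall where it was when first lifted. All the pieces lie in the tub and the bench is clean, so I'll set it down.

Call:
play_rows(steps=[[[0,0,0.04],[0,0,0.002],-1],[[0,0,0.1],[0,0,0.002],-1],[[0,0,0.17],[0,0,0.002],-1],[[-0.002,0,0.24],[0,0,0.002],-1],[[-0.002,0,0.31],[0,0,0.002],-1],[[-0.002,0,0.37],[0,0,0.002],-1],[[-0.002,0,0.41],[0,0,0.002],-1],[[-0.002,0,0.435],[0,0,0.002],-1],[[-0.002,0,0.45],[0,0,0.002],-1],[[-0.002,0,0.455],[0,0,0.002],-1]])

```text
time_s: 17.88
tcp_pos: [0.4308, -0.1855, 0.0884]
eef_rot: [3.142, -0.003, -0.167]
force: [0.0, 0.6, -2.8]
width: 0.0223
finger_force: 121.2
```

Call:
play_rows(steps=[[[0,0,0.002],[0,0,0],-1],[[0,0,0.004],[0,0,0],-1],[[0,0,0.006],[0,0,0],-1],[[0,0,0.006],[0,0,0],-1]])

```text
time_s: 18.22
tcp_pos: [0.4316, -0.1861, 0.0875]
eef_rot: [3.14, -0.006, -0.167]
force: [-0.8, 0.4, -4.3]
width: 0.0224
finger_force: 121.2
```

Call:
play_rows(steps=[[[0,0,0.002],[0,0,0],-1],[[0,0,0.004],[0,0,0],-1],[[0,0,0.004],[0,0,0],-1]])

```text
time_s: 18.47
tcp_pos: [0.4314, -0.1861, 0.086]
eef_rot: [3.141, -0.006, -0.167]
force: [-2.1, 1.1, 3.4]
width: 0.0224
finger_force: 122.5
```

```bash
python3 -c "
from h import *
lipnow()"
```

```text
lip in -0.2992 lat -0.1977 z 0.0011 tilt -0.3 [-2.1  1.1  3.4] [ 0.25  0.47 -0.04] [-0.58  0.3  -0.56  0.7   0.    2.73] 122.45614528656006
```

Bench contact is felt, so release.

Call:
play_rows(steps=[[[0,0,0],[0,0,0],-1],[[0,0,0],[0,0,0],-0.4],[[0,0,0],[0,0,0],-0.2],[[0,0,0],[0,0,0],0.2],[[0,0,0],[0,0,0],0.6],[[0,0,0],[0,0,0],0.6],[[0,0,0],[0,0,0],0.6]], force=20)

```text
time_s: 19.05
tcp_pos: [0.4312, -0.1859, 0.0852]
eef_rot: [3.141, -0.005, -0.167]
force: [0.3, 1.0, 0.5]
width: 0.0682
finger_force: 0.0
```

Call:
play_rows(steps=[[[0,0,-0.03],[0,0,0],0.6],[[0,0,-0.08],[0,0,0],0.6],[[0,0,-0.16],[0,0,0],0.6],[[0,0,-0.25],[0,0,0],0.6],[[0,0,-0.35],[0,0,0],0.6],[[-0.05,0,-0.45],[0,0,0],0.6],[[-0.1,0.1,-0.55],[0,0,0],0.6],[[-0.15,0.2,-0.6],[0,0,0],0.6],[[-0.2,0.3,-0.6],[0,0,0],0.6],[[-0.2,0.4,-0.6],[0,0,0],0.6]])

```text
time_s: 19.88
tcp_pos: [0.3317, -0.3078, 0.3257]
eef_rot: [3.138, -0.007, -0.165]
force: [1.4, 0.4, 0.4]
width: 0.0679
finger_force: 0.0
```

Call:
play_rows(steps=[[[0,0.08,0],[0,0,0],0.6],[[0,0.16,0],[0,0,0],0.6],[[0,0.24,0],[0,0,0],0.6],[[0,0.32,0],[0,0,0],0.6],[[0,0.4,0],[0,0,0],0.6],[[0,0.4,0],[0,0,0],0.6],[[0,0.4,0],[0,0,0],0.6]])

```text
time_s: 20.47
tcp_pos: [0.3057, -0.4665, 0.322]
eef_rot: [-3.141, -0.004, -0.17]
force: [-0.4, -0.2, -0.1]
width: 0.068
finger_force: 0.0
```

```bash
python3 -c "
from h import *
print(arm.read_state()['force'])
a=grab('top');b=grab('scene')
for n in('sherd_wall_mid','sherd_rim_mid','sherd_base_mid','sherd_handle_mid','brush','rib','jar','bowl','loop_tool'):
    for o in arm.outline_of('top',n)[:1]: print(n,round(o['confidence'],2),np.round(o['rect'],1))
A=cv2.resize(a['image'][130:290,160:440],(780,446),interpolation=3)
B=cv2.resize(b['image'][140:260,180:480],(780,154),interpolation=3)
cv2.imwrite('pics/c8.png',np.vstack([A,B])[:,:,::-1])
"
```

```text
[-0.43535101 -0.15391485 -0.11910384]
sherd_wall_mid 0.76 [246.4 190.2 269.3 205.6]
sherd_rim_mid 0.84 [225.1 227.8 255.2 248.5]
sherd_base_mid 0.44 [256.8 172.3 271.6 190.2]
sherd_handle_mid 0.69 [232.9 216.9 256.4 250.1]
brush 0.78 [309.4 153.5 326.5 233.9]
rib 0.79 [312.1 245.1 334.1 267.6]
jar 0.95 [135.8 165.3 172.7 199.8]
bowl 0.75 [462.7 166.7 501.3 205.4]
loop_tool 0.57 [296.4 130.6 341.1 139.2]
```

View pics/c8.png

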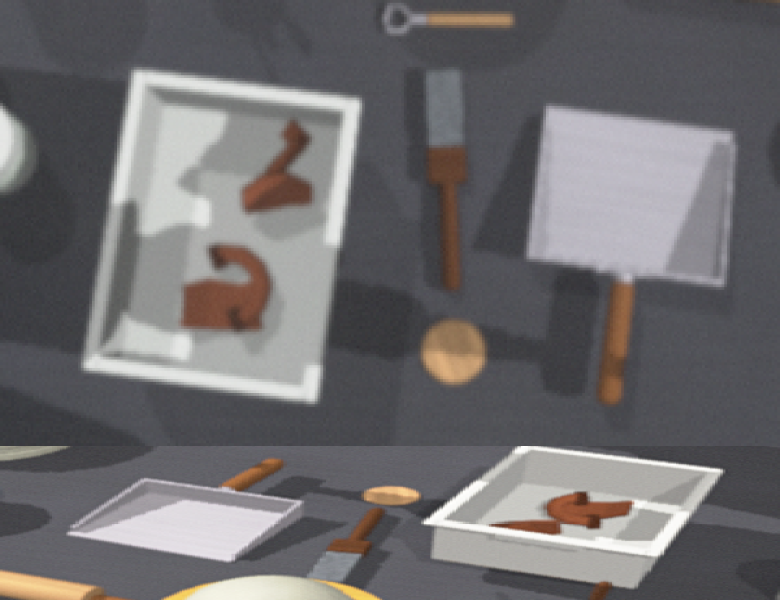

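The picture shows all four sherds inside the tub: wall at (278,190), base at (292,135), handle at (255,270) and rim at (215,305). The empty shovel lies flat on the bench and the other things are where they were.

```bash
python3 -c "
from workcell import arm
print(arm.close_job())"
```

```text
the job is handed in; nothing more can be done
None
```

The job is handed in: all four pieces are in the tub, the empty shovel is back flat on the bench, nothing was spilled, the other things look unmoved in the final pictures, and the arm took about 20 s.

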